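# Push the row of blanks home and lock it

### The arm

A 7-joint arm with a two-finger parallel gripper is mounted at the origin on a cart in front of the work surface, level with it; the furniture and walls round the work are solid. World frame = base frame: x ahead of the robot, y to its left, z up, the work surface at z = 0. Lengths are in m, angles in degrees, forces in N, time in s.
With the tool pointing down it reaches from about 0.425 to 0.875 m from the base axis. Payload 8.4 kg.
Tool frame: the origin (TCP) lies midway between the tips of the shut fingers; the grasp point (between the pads) lies 19 mm behind it (ctrl.pinch_z is the distance from the TCP to the grasp point, in m); z points along the fingers, y is the line along which they close (so a half turn about z gives the same grasp; the last joint's range is limited). The gripper opens to 85 mm and grips with 20 to 120 N. Pads are 22 mm wide; open, the fingers measure 114 mm over their backs; the gripper's body (76 mm by 85 mm) begins 54 mm behind the grasp point. The pads swing forward as they close: fully open they stand 13 mm farther back than shut.
Start: joints at [-72.949, 19.091, 2.286, 83.961, -0.768, 76.965, -3.352], TCP at [0.251, 0.599, 0.231] pointing down, gripper open.
Joint ranges: [-147.57, 147.57], [-21.85, 119.76], [-74.77, 79.35], [14.55, 137.4], [-85.83, 265.84], [4.83, 119.75], [-152.11, 152.11]. Speed limits (degrees/s): [127.2, 127.2, 159.86, 159.86, 180, 180, 180].

### API

Orientations are given as a 3x3 rotation matrix whose columns are the frame's x, y, z axes.
In Python, from station import ctrl gives the robot as it stands. Calls block until the motion is done:
- ctrl.movep(position, orientation): joint-space move of the TCP to a pose.
- ctrl.servo_line(position, max_speed=0.15, attitude=None, stop_force=None): straight line of the TCP; attitude=None keeps the orientation; max_speed is the mean speed in m/s. With stop_force (N) it stops when the force on the tool has changed by that much, and returns True; else False.
- ctrl.set_joints(angles): joint-space move.
- ctrl.command_gripper(opening, grip_force=None): opening from 0.0 (shut) to 1.0 (fully open); grip_force is the grip in N (None keeps the last); returns when the fingers have stopped.
- ctrl.sleep(seconds).
- ctrl.solve_ik(position, orientation): joint angles nearest the present ones, or None.
- ctrl.state(): the state.
- ctrl.read_camera(name): name is "scene" or "top" or "wrist"; returns a dict with "img" (384x512x3 uint8, red, green, blue), "camera_matrix" (3x3 intrinsics, pixels), "dist" ([k1, k2, p1, p2, k3] as OpenCV has them; the pictures are not rectified), "world_from_camera" (4x4, takes a point from camera to world coordinates). Camera axes: x right, y down, z forward; pixel columns grow to the right and rows downward; lengths in m; the calibration is good to about 2 mm. A picture is of the moment at which its call begins. There is no depth.
A pose or a line that the arm cannot do raises ctrl.PlanningError and nothing moves.
- ctrl.finish_job(): hands the job in; it is judged then, once.
The state is a dict: "time_s": time; "q": joint angles; "dq": joint speeds; "tau": joint torques, N m; "tool_pos": TCP position; "eef_rot": TCP orientation; "contact_force": force on the tool from outside, world axes, zero at the start; "torque": the same for the moment, N m; "width": opening from 0.0 (shut) to 1.0 (fully open); "finger_force": force on a finger pad.
Only numpy, scipy, OpenCV 4.12 (cv2) and the standard library are available. Lean on these libraries where they do the work, as an engineer would, in place of code of your own. Each camera call takes 0.05 s, during which the arm holds its last target. There are 200 camera calls.

### The job

Four limewood blocks stand touching one another in the loading track. Push the row from behind along the track as one closed-up train until the first block is fully home against the end stop, and only then swing the wooden turn button across behind the last block, as far as it goes, to lock the row in. Only push with the fingers, gently, stopping as soon as things are home: lift or tip nothing, keep the row together, leave the other things on the bench where they are, and move clear at the end.

Things in the scene. Friction and masses are not known exactly. Their poses are not given: they have to be found in the camera images.
- track: loading track, a plywood board 332 x 122 x 8 mm fixed on battens 7 mm over the bench. Origin at bench height on the channel's centre line, in the plane of the end stop's inner face; own x runs from the stop back to the open end, z up. End stop: dark wood, 92 mm wide, x = -26 to 0, top at z = 55 mm. Blocks slide on the board, z = 15 mm. A row that is home spans x = 0 to 200 mm
- open_end (a point): middle of the channel at its open end, on the board: x = 303, y = 0, z = 15 mm in the track's frame. Nothing stands there. The channel lies between two wooden side strips at y = -45 to -33 and 33 to 45 mm, x = 0 to 303 mm, tops at z = 27 mm
- block1: limewood block like the others, 50 mm (own x) x 62 mm (own y) x 45 mm high, about 60 g, loose, own x along the track at the start; origin at the centre of its underside. First of the row, nearest the end stop; starts 35 to 80 mm short of it
- block2: limewood block like the others, 50 mm (own x) x 62 mm (own y) x 45 mm high, about 60 g, loose, own x along the track at the start; origin at the centre of its underside. Second of the row
- block3: limewood block like the others, 50 mm (own x) x 62 mm (own y) x 45 mm high, about 60 g, loose, own x along the track at the start; origin at the centre of its underside. Third of the row
- block4: limewood block like the others, 50 mm (own x) x 62 mm (own y) x 45 mm high, about 60 g, loose, own x along the track at the start; origin at the centre of its underside. Last of the row, nearest the open end: its rear face is 25 mm farther along the track's x than its origin
- turn_button (a joint): angle of the turn button, which shuts clockwise seen from above. 0: points along the track's +x, beside the channel; negative (starts -0.5 to -0.1): swung outwards to the track's +y; 1.571: shut against its stop, pointing along the track's -y across the channel, its face 2.5 mm behind a row that is home. It stays where it is left; about 1.5 N at its end moves it
- button_pivot (a point): vertical pivot axis of the turn button, at x = 213.5, y = 47, z = 38 mm in the track's frame. The button is a plain wooden bar 22 mm wide and 18 mm high (z = 29 to 47 mm over the bench) that reaches 85 mm from this axis
- button_end (a point): middle of the turn button's free end, at mid height, 85 mm from the pivot
- spare_block: spare limewood block, same size as those in the row, standing on the bench beside the track; leave it alone; origin at the centre of its underside
- tape: roll of masking tape, 96 mm across, 25 mm high; leave alone; origin under its centre
- rubber: white eraser, 22 x 42 x 12 mm; leave alone; origin under its centre
Mind the look-alikes: they are no part of the job. Leave any orange look-alike of the block3 alone.

How it is judged:
By the outcome, as a careful person would: the job done as asked, in the order asked, and still so for the second after the job is handed in, with the robot touching nothing.
It also fails if it takes over 42 s, if anything falls off the work surface, if the arm or the gripper's body presses on something with over 40 N, if the wrist force passes 120 N, or if a joint passes its speed limit or range.

## Working session

There is one attempt and no reset: what is moved stays moved. The work goes in short steps, each a Python script; the robot and the scene stay as the last script left them, time stands still between calls to the robot, and variables do not carry over. Pictures are saved under pics/ and viewed, at most 10 in all, crops included, and the job is handed in when it is done.

```bash
mkdir -p pics; ls; python3 - <<'E'
from station import ctrl
import cv2,numpy as np
ims=[]
for n in ("scene","top"):
    r=ctrl.read_camera(n); cv2.imwrite(f"pics/{n}0.png",r["img"][:,:,::-1])
    np.savez(f"{n}0.npz",**r)
    print(n,r["camera_matrix"].round(1).tolist(),r["dist"],r["world_from_camera"].round(3).tolist())
s=ctrl.state();print(s["time_s"],s["width"],s["contact_force"])
E
```

```text
pics
scene [[387.1, 0.0, 250.6], [0.0, 387.1, 187.9], [0.0, 0.0, 1.0]] [-0.01712367  0.          0.          0.          0.        ] [[0.797, -0.216, 0.564, -0.038], [-0.604, -0.311, 0.734, -0.972], [0.018, -0.926, -0.378, 0.483], [0.0, 0.0, 0.0, 1.0]]
top [[404.0, 0.0, 252.9], [0.0, 404.0, 187.8], [0.0, 0.0, 1.0]] [-0.08064776  0.          0.          0.          0.        ] [[-0.006, -0.983, 0.185, 0.344], [-1.0, 0.004, -0.01, -0.165], [0.009, -0.185, -0.983, 1.304], [0.0, 0.0, 0.0, 1.0]]
0.1 1.0023631941618492 [-0.32163612 -0.10740802  0.19302859]
```

View pics/top0.png

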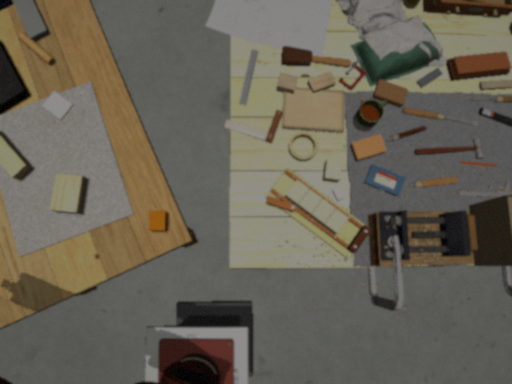

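View pics/scene0.png

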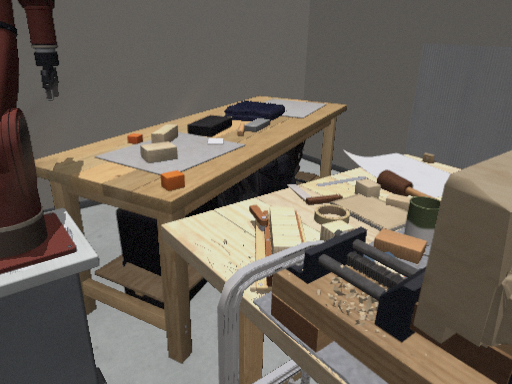

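Top: the track runs diagonally from about (280,180) to (362,240). The dark end stop looks to be at (360,238), with an orange-brown bar at (275,203). I'll enlarge both views.

```bash
python3 - <<'E'
import cv2,numpy as np
t=cv2.imread("pics/top0.png")[160:265,245:385]; s=cv2.imread("pics/scene0.png")[190:290,230:380]
t=cv2.resize(t,None,fx=5.6,fy=5.6,interpolation=cv2.INTER_CUBIC); cv2.imwrite("pics/topc.png",t)
s=cv2.resize(s,None,fx=5.3,fy=5.3,interpolation=cv2.INTER_CUBIC); cv2.imwrite("pics/scenec.png",s)
E
```

```text
(no output)
```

View pics/topc.png

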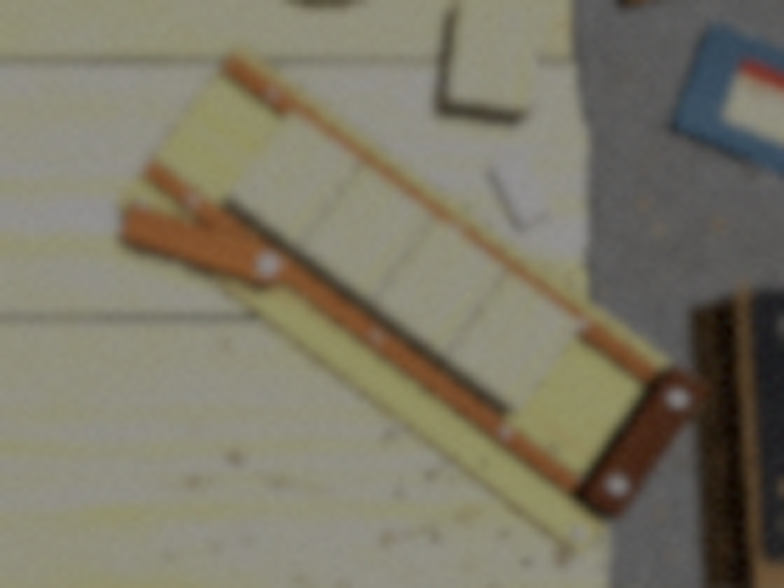

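Crop: the dark stop is at crop (640,445), with its two screws. Four pale blocks span (280,115) to (545,410), with the gap on the stop side. The orange turn button has its pivot screw at (267,263) and its end at (125,225), swung outwards. The spare block (490,60) and eraser (515,195) lie beyond the far strip. The second pale block on the far bench and the orange ones are look-alikes, outside the track. Next I'll cast rays.

```bash
cat > h.py <<'E'
import numpy as np, cv2
def ray(r,px):
    px=np.array(px,float).reshape(-1,1,2)
    n=cv2.undistortPoints(px,r["camera_matrix"],r["dist"]).reshape(-1,2)
    W=r["world_from_camera"]; d=np.c_[n,np.ones(len(n))]@W[:3,:3].T
    return W[:3,3],d
def onz(r,px,z):
    o,d=ray(r,px); return o+d*((z-o[2])/d[:,2])[:,None]
def proj(r,P):
    W=np.linalg.inv(r["world_from_camera"]); P=np.array(P,float).reshape(-1,3)
    return cv2.projectPoints(P,cv2.Rodrigues(W[:3,:3])[0],W[:3,3],r["camera_matrix"],r["dist"])[0].reshape(-1,2)
E
python3 - <<'E'
from h import *
r=dict(np.load("top0.npz"))
f=lambda c:[[245+(x+.5)/5.6-.5,160+(y+.5)/5.6-.5] for x,y in c]
p=lambda n,c,z:print(n,onz(r,f(c),z).round(4)[:,:2].tolist())
p("stopscrews",[(678,398),(617,486)],.055)
p("striplines far:  end,stop",[(237,58),(655,370)],.027)
p("near strip end,stop",[(152,170),(580,490)],.027)
p("pivot",[(267,263)],.047)
p("button end corners",[(128,207),(122,240)],.047)
p("row rear corners",[(285,113),(228,200)],.060)
p("row front corners",[(580,325),(510,408)],.060)
p("spare,eraser",[(495,50)],.045)
p("eraser",[(525,190)],.012)
E
```

```text
stopscrews [[0.4421, -0.5269], [0.3939, -0.4902]]
striplines far:  end,stop [[0.6432, -0.2877], [0.4604, -0.5225]]
near strip end,stop [[0.5774, -0.2373], [0.393, -0.4763]]
pivot [[0.5204, -0.3001]]
button end corners [[0.5526, -0.2224], [0.5338, -0.2188]]
row rear corners [[0.6036, -0.3108], [0.5541, -0.2777]]
row front corners [[0.4828, -0.4724], [0.4371, -0.4312]]
spare,eraser [[0.6433, -0.4346]]
eraser [[0.5673, -0.4557]]
```

The geometry agrees: track axis at 52.2°, origin ≈(0.426,-0.498). The predicted pivot is within 1 mm of the measured one, the row spans x≈57–255 mm, and the button is at ≈-0.37 rad. Now I'll move above the open end, shut the gripper and take a wrist view.

```bash
cat >> h.py <<'E'
A=np.radians(52.2); O=np.array([.426,-.4983])
def Rt(phi,flip=1):  # tool down, tool y along track direction angle phi (rad, in track frame)
    a=A+phi; y=np.array([np.cos(a),np.sin(a),0])*flip; z=np.array([0,0,-1.]); return np.c_[np.cross(y,z),y,z]
def Tw(x,y,z): 
    c,s=np.cos(A),np.sin(A); return np.array([O[0]+c*x-s*y,O[1]+s*x+c*y,z])
E
python3 - <<'E'
from h import *
from station import ctrl
for fl in (1,-1):
  for n,p,ph in (("view",Tw(.285,0,.25),90),("push",Tw(.285,0,.026),90),("end",Tw(.211,0,.026),90),("b0",Tw(.28,.11,.036),197),("b1",Tw(.235,-.02,.036),90)):
    q=ctrl.solve_ik(p,Rt(np.radians(ph),fl)); print(fl,n,None if q is None else np.round(q).tolist())
E
```

```text
1 view [62.0, 32.0, -63.0, 78.0, 29.0, 86.0, 144.0]
1 push [64.0, 47.0, -63.0, 92.0, 44.0, 69.0, 134.0]
1 end [71.0, 46.0, -63.0, 94.0, 43.0, 68.0, 140.0]
1 b0 [-16.0, 23.0, 41.0, 111.0, -18.0, 53.0, -77.0]
1 b1 [67.0, 47.0, -63.0, 90.0, 44.0, 71.0, 139.0]
-1 view [-24.0, 34.0, 69.0, 83.0, -32.0, 84.0, 6.0]
-1 push [-11.0, 37.0, 44.0, 96.0, -29.0, 59.0, 4.0]
-1 end [-12.0, 41.0, 55.0, 98.0, -37.0, 61.0, 17.0]
-1 b0 [-23.0, 25.0, 50.0, 111.0, -24.0, 54.0, 107.0]
-1 b1 [-12.0, 41.0, 53.0, 94.0, -36.0, 63.0, 14.0]
```

```bash
python3 - <<'E'
from h import *
from station import ctrl
ctrl.movep(Tw(.285,0,.25),Rt(np.pi/2,-1))
ctrl.command_gripper(0.0)
r=ctrl.read_camera("wrist"); np.savez("w0.npz",**r)
cv2.imwrite("pics/w0.png",cv2.resize(r["img"][:,:,::-1],(800,600)))
s=ctrl.state();print(s["time_s"],s["tool_pos"].round(4),s["q"].round(0),s["width"], r["world_from_camera"].round(3).tolist())
print(proj(r,[Tw(.2135,.047,.047),Tw(.255,-.031,.06),Tw(.255,.031,.06),Tw(.303,-.045,.027),Tw(.303,.045,.027)]).round(1).tolist())
E
```

```text
4.2 [ 0.6007 -0.2731  0.25  ] [-24.  34.  69.  83. -32.  84.   6.] 0.00356619499788062 [[0.79, -0.59, -0.164, 0.641], [-0.613, -0.761, -0.213, -0.22], [0.001, 0.269, -0.963, 0.393], [0.0, 0.0, 0.0, 1.0]]
[[214.2, 229.5], [282.6, 198.6], [226.0, 198.6], [293.2, 150.7], [215.4, 150.7]]
```

View pics/w0.png

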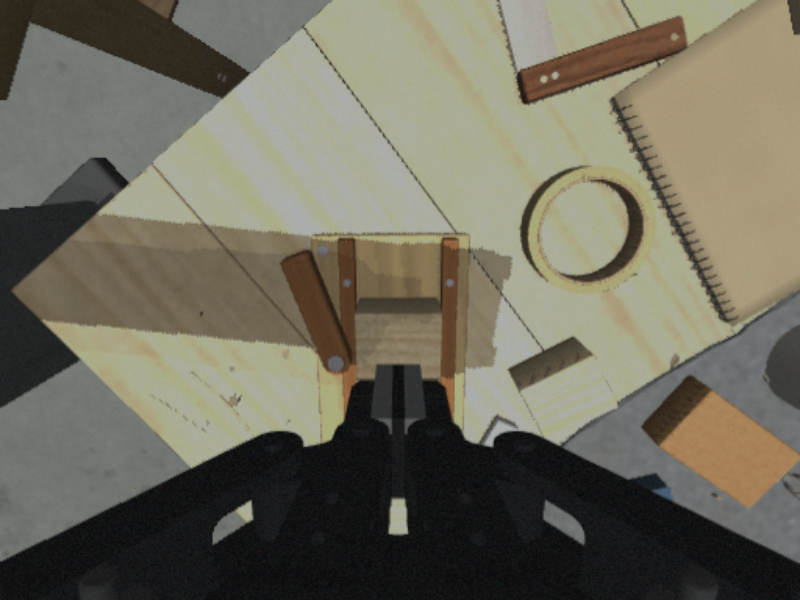

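Wrist view (full-resolution pixels): pivot at (214,234) against (214,229.5) predicted. The row's rear top edge is at row 199 against 198.6, and the strip ends are at row 153 against 150.7. The pose therefore holds to 2–3 mm, and the orange block (right) is off the track. I'll push now, after a quick two-view height check on the pivot.

```bash
python3 - <<'E'
from h import *
from station import ctrl
def tri(a,pa,b,pb):
    P=[];
    for r,p in((a,pa),(b,pb)):
        o,d=ray(r,[p]);P.append((o,d[0]))
    (o1,d1),(o2,d2)=P; t=np.linalg.lstsq(np.c_[d1,-d2],o2-o1,rcond=None)[0]
    return (o1+d1*t[0]+o2+d2*t[1])/2
w=dict(np.load("w0.npz"));t=dict(np.load("top0.npz"))
f=lambda x,y:[245+(x+.5)/5.6-.5,160+(y+.5)/5.6-.5]; g=lambda x,y:[(x+.5)/1.5625-.5,(y+.5)/1.5625-.5]
print("pivot",tri(t,f(267,263),w,g(335,365)).round(4)," rear top corner y-",tri(t,f(285,113),w,g(441,311)).round(4),
 "rear top y+",tri(t,f(228,200),w,g(355,311)).round(4))
R=Rt(np.pi/2,-1)
def st(m): s=ctrl.state(); d=s["tool_pos"][:2]-O; print(m,round(s["time_s"],2),"x_track",round(d@[np.cos(A),np.sin(A)],4),"z",s["tool_pos"][2].round(4),s["contact_force"].round(2))
ctrl.servo_line(Tw(.286,0,.06),max_speed=.2,attitude=R)
hit=ctrl.servo_line(Tw(.286,0,.026),max_speed=.08,stop_force=5); st(f"down {hit}")
hit=ctrl.servo_line(Tw(.224,0,.026),max_speed=.035,stop_force=8); st(f"push1 {hit}")
if not hit:
    hit=ctrl.servo_line(Tw(.200,0,.026),max_speed=.012,stop_force=4); st(f"push2 {hit}")
r=ctrl.read_camera("top"); np.savez("top1.npz",**r)
cv2.imwrite("pics/top1.png",cv2.resize(r["img"][160:265,245:385,::-1],None,fx=5.6,fy=5.6,interpolation=cv2.INTER_CUBIC))
E
```

```text
pivot [ 0.5196 -0.3007  0.0561]  rear top corner y- [ 0.6049 -0.3132  0.0601] rear top y+ [ 0.5559 -0.2795  0.0505]
down False 5.88 x_track 0.2858 z 0.0257 [0.03 0.72 0.68]
push1 False 7.8 x_track 0.2241 z 0.026 [0.92 0.45 0.35]
push2 True 8.98 x_track 0.2102 z 0.0256 [-0.27 -0.57  0.28]
```

View pics/top1.png

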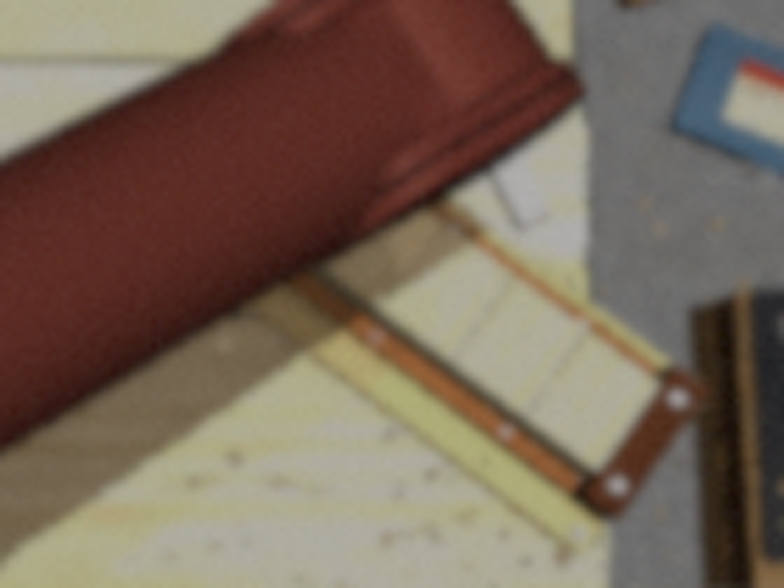

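Block 1 shows against the stop, with no visible gap at crop (620,420). I'll press once more to confirm the contact position, back off, and check the row with the wrist camera.

```bash
cat >> h.py <<'E'
def st(ctrl,m): s=ctrl.state(); d=s["tool_pos"][:2]-O; print(m,round(s["time_s"],2),"track",round(d@[np.cos(A),np.sin(A)],4),round(d@[-np.sin(A),np.cos(A)],4),"z",s["tool_pos"][2].round(4),s["contact_force"].round(2))
E
python3 - <<'E'
from h import *
from station import ctrl
hit=ctrl.servo_line(Tw(.202,0,.026),max_speed=.01,stop_force=6); st(ctrl,f"push3 {hit}")
ctrl.servo_line(Tw(.235,0,.026),max_speed=.08)
ctrl.servo_line(Tw(.285,0,.20),max_speed=.2); st(ctrl,"up")
r=ctrl.read_camera("wrist"); np.savez("w1.npz",**r)
cv2.imwrite("pics/w1.png",cv2.resize(r["img"][90:320,130:370,::-1],None,fx=2.6,fy=2.6,interpolation=cv2.INTER_CUBIC))
print(proj(r,[Tw(.2135,.047,.047),Tw(.200,-.031,.06),Tw(.200,.031,.06),Tw(.200,.031,.015),Tw(.303,-.045,.027)]).round(1).tolist())
E
```

```text
push3 True 9.47 track 0.2102 0.0008 z 0.0249 [-0.46  0.13 -0.17]
up 10.98 track 0.2845 0.0006 z 0.1989 [0.3  0.15 0.3 ]
[[209.2, 248.1], [286.9, 266.6], [224.0, 266.4], [227.9, 247.0], [300.7, 157.5]]
```

View pics/w1.png

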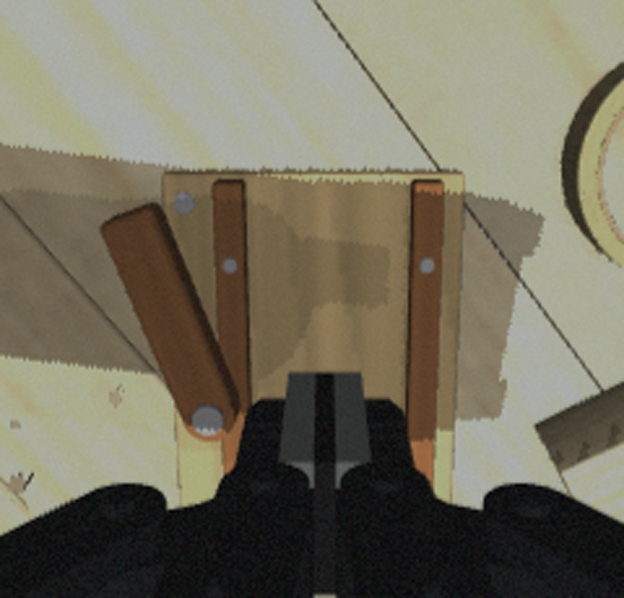

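The row now lies beyond the pivot, hidden under the fingers. Both presses stopped hard at x=0.2102, which with the 11 mm finger half-width puts the row's rear at ≈0.200, so it is home. The button pivot is at crop (207,420) and its end at (130,217), giving ≈-0.36 rad, untouched. Now I'll swing it.

```bash
cat > btn.py <<'E'
from h import *
from station import ctrl
def pose(th,d,z,r=.062):
    p=Tw(.2135+r*np.cos(th)+d*np.sin(th), .047-r*np.sin(th)+d*np.cos(th), z); return p,Rt(-th,1)
t0=-.37; Z=.036
p,R=pose(t0,.045,.13); ctrl.movep(p,R); st(ctrl,"over")
p,R=pose(t0,.045,Z); h=ctrl.servo_line(p,.12,R,stop_force=5); st(ctrl,f"down {h}")
p,R=pose(t0,.0235,Z); h=ctrl.servo_line(p,.04,R,stop_force=5); st(ctrl,f"touch {h}")
for th in np.linspace(t0,1.42,8)[1:]:
    p,R=pose(th,.0225,Z); h=ctrl.servo_line(p,.045,R,stop_force=10)
    if h: st(ctrl,f"STOP at {th:.2f}"); break
st(ctrl,"arc")
if not h:
    p,R=pose(1.70,.0215,Z); h=ctrl.servo_line(p,.015,R,stop_force=4.5); st(ctrl,f"final {h}")
r=ctrl.read_camera("top"); cv2.imwrite("pics/top2.png",cv2.resize(r["img"][160:265,245:385,::-1],None,fx=5.6,fy=5.6,interpolation=cv2.INTER_CUBIC))
E
python3 btn.py
```

```text
over 12.53 track 0.2549 0.1112 z 0.13 [ 0.56  1.1  -0.21]
down False 13.46 track 0.255 0.1108 z 0.0366 [ 0.45 -0.22 -0.45]
touch False 14.15 track 0.2626 0.0914 z 0.0358 [-0.67 -0.43  0.46]
arc 17.84 track 0.2452 -0.0107 z 0.036 [-0.47 -0.55 -0.11]
final True 18.66 track 0.2347 -0.0149 z 0.0357 [0.78 0.5  1.11]
```

```bash
python3 - <<'E'
from h import *
from station import ctrl
R=Rt(-np.pi/2,1)
s=ctrl.state(); p=s["tool_pos"]; ex=np.array([np.cos(A),np.sin(A),0])
ctrl.servo_line(p+.03*ex,.06)
ctrl.servo_line(p+.05*ex+[0,0,.2],.2)
ctrl.movep([.45,.15,.30],R); st(ctrl,"clear")
r=ctrl.read_camera("top"); np.savez("top3.npz",**r)
cv2.imwrite("pics/top3.png",cv2.resize(r["img"][160:265,245:385,::-1],None,fx=5.6,fy=5.6,interpolation=cv2.INTER_CUBIC))
E
```

```text
clear 22.22 track 0.5266 0.3776 z 0.3 [-0.21 -0.34 -0.97]
```

View pics/top3.png

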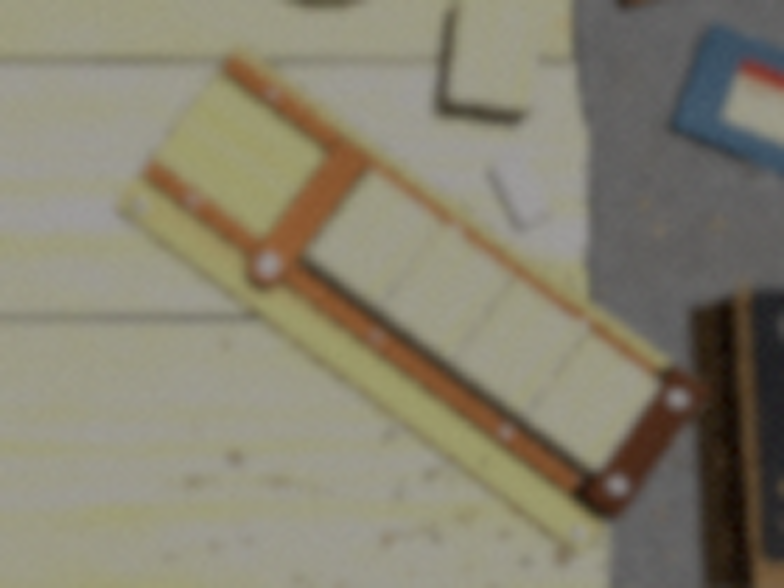

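The row sits against the stop and the button lies across behind block 4. I'll check the button's angle numerically from its orange mask.

```bash
python3 - <<'E'
from h import *
r=dict(np.load("top3.npz")); im=r["img"].astype(int)
m=((im[:,:,0]-im[:,:,2]>45)&(im[:,:,0]-im[:,:,1]>25))
v,u=np.nonzero(m); P=onz(r,np.c_[u,v],.047)[:,:2]-O
T=P@np.array([[np.cos(A),-np.sin(A)],[np.sin(A),np.cos(A)]])
k=(abs(T[:,0]-.213)<.03)&(abs(T[:,1])<.028); T=T[k]
print(k.sum(),T.mean(0).round(4)); s=np.polyfit(T[:,1],T[:,0],1); print("x at pivot y, at y=0, slope deg",np.polyval(s,[.047,0]).round(4),np.degrees(np.arctan(s[0])).round(2), "width",12**.5*np.std(T[:,0]-np.polyval(s,T[:,1])))
# strips for axis check
Ps=onz(r,np.c_[u,v],.027)[:,:2]-O; Ts=Ps@np.array([[np.cos(A),-np.sin(A)],[np.sin(A),np.cos(A)]])
for sg in(-1,1):
    q=Ts[(abs(Ts[:,1]-sg*.039)<.012)&(Ts[:,0]>.02)&(Ts[:,0]<.185)]; f=np.polyfit(q[:,0],q[:,1],1); print(sg,len(q),np.degrees(np.arctan(f[0])).round(2),f[1].round(4))
E
```

```text
117 [ 0.2135 -0.0003]
x at pivot y, at y=0, slope deg [0.2113 0.2135] -2.68 width 0.021912659847492386
-1 49 0.2 -0.0416
1 208 0.36 0.0384
```

The button may be about 2° short, though that is near the pixel noise. There is time, so I'll press its end gently once more to be sure.

```bash
python3 - <<'E'
from h import *
from station import ctrl
R=Rt(-np.pi/2,1)
ctrl.movep(Tw(.275,-.024,.15),R)
h=ctrl.servo_line(Tw(.255,-.024,.036),.15,R,stop_force=6); st(ctrl,f"down {h}")
h=ctrl.servo_line(Tw(.241,-.024,.036),.03,R,stop_force=8); st(ctrl,f"near {h}")
h=ctrl.servo_line(Tw(.225,-.024,.036),.012,R,stop_force=8); st(ctrl,f"press {h}")
p=ctrl.state()["tool_pos"]; ex=np.array([np.cos(A),np.sin(A),0])
ctrl.servo_line(p+.025*ex,.06)
ctrl.servo_line(p+.045*ex+[0,0,.15],.25)
ctrl.movep([.45,.15,.30],R); st(ctrl,"clear")
r=ctrl.read_camera("top"); im=r["img"].astype(int)
m=((im[:,:,0]-im[:,:,2]>45)&(im[:,:,0]-im[:,:,1]>25)); v,u=np.nonzero(m)
T=(onz(r,np.c_[u,v],.047)[:,:2]-O)@np.array([[np.cos(A),-np.sin(A)],[np.sin(A),np.cos(A)]])
T=T[(abs(T[:,0]-.213)<.03)&(abs(T[:,1])<.028)]; s=np.polyfit(T[:,1],T[:,0],1); print(np.degrees(s[0]).round(2),T.mean(0).round(4))
cv2.imwrite("pics/top4.png",cv2.resize(r["img"][160:265,245:385,::-1],None,fx=5.6,fy=5.6,interpolation=cv2.INTER_CUBIC))
E
```

```text
down False 25.0 track 0.2553 -0.0247 z 0.037 [ 0.52 -0.49  1.33]
near False 25.62 track 0.241 -0.024 z 0.036 [ 0.3  -0.09 -0.58]
press True 26.42 track 0.2346 -0.0237 z 0.0356 [1.79 0.25 0.55]
clear 29.51 track 0.5266 0.3776 z 0.2999 [ 0.24 -0.32  0.04]
-2.18 [ 0.2136 -0.0005]
```

View pics/top4.png

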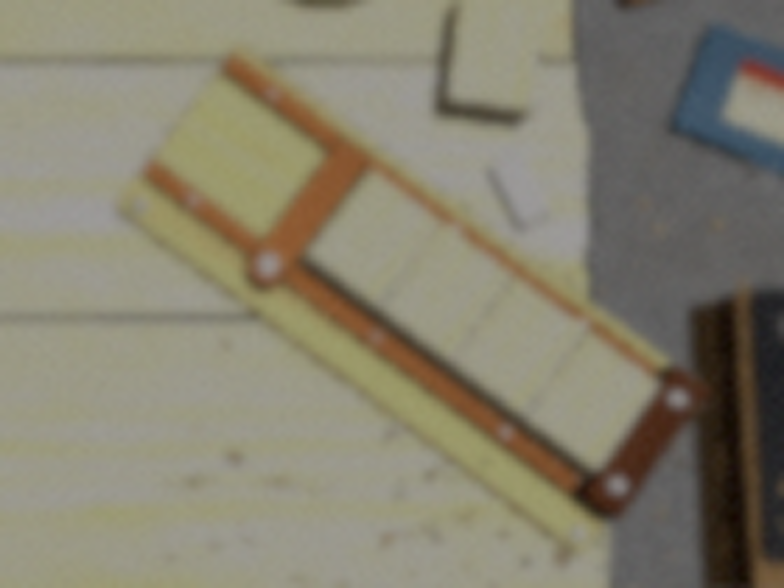

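The press stopped rigidly at the same x (0.2346) at a different radius, so the button is square on its stop. The remaining slope is measurement bias. The picture shows the row closed up and home, with the spare block and eraser unmoved.

```bash
python3 -c "
from station import ctrl
print(ctrl.finish_job())"
```

```text
the job is handed in; nothing more can be done
None
```

The row was pushed home as one closed-up train, the turn button was then swung shut to its stop behind block 4, and the job was handed in at about 29.5 s with the arm clear.

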